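# Gauge the spare candle and fill the empty cell

### The arm

A 6-joint arm with a two-finger parallel gripper is mounted at the origin on the work surface. World frame = base frame: x ahead of the robot, y to its left, z up, the work surface at z = 0. Lengths are in m, angles in degrees, forces in N, time in s.
With the tool pointing down it reaches from about 0.4 to 0.825 m from the base axis. Payload 7 kg.
Tool frame: the origin (TCP) lies midway between the tips of the shut fingers; the grasp point (between the pads) lies 19 mm behind it; z points along the fingers, y is the line along which they close (so a half turn about z gives the same grasp; the last joint's range is limited). The gripper opens to 88 mm and grips with 3 to 60 N. Pads are 19 mm wide; open, the fingers measure 130 mm over their backs; the gripper's body (78 mm by 193 mm) begins 47 mm behind the grasp point.
Start: joints at [-59.124, 20.546, 0.682, 0, -70.136, -16.507], TCP at [0.167, -0.654, 0.227] pointing down, gripper open.
Joint ranges: [-176.03, 176.03], [-82.01, 121.73], [-58.28, 71.71], [-173.87, 95.51], [-174.79, -0.11], [-173.66, 173.66]. Speed limits (degrees/s): [136.94, 136.94, 172.46, 180, 180, 180].

### API

Orientations are given as [roll, pitch, yaw] about the fixed x, y, z axes, in that order (R = Rz(yaw) Ry(pitch) Rx(roll)).
In Python, from plant import get_state, optics, order gives the robot as it stands. The module is installed in compiled form; this text tells all that it offers.
- The arm moves only by the tool send_rows, never from a script. Its argument "moves" is a list of rows, each an object with "slide": the shift along the tool's x, y, z as a fraction of full scale, a list of three; "turn": the turn about the tool's z as a fraction of full scale; "gripper": the opening, from 0 (shut) to 1 (fully open). A call has exactly 5 rows; each row is the pose to reach, as a shift and turn from the pose commanded when the call began, along the tool's axes at that moment; what a row does not reach only later rows make up. Full scale, the value 1, is 150 mm for a shift and 90 degrees for a turn. A row lasts 1/12 s, in which the tool goes at most 41.7 mm and 7.16 degrees, less where a joint would pass 70% of its speed; a pose out of reach is approached as far as the arm can. A call with a number of a shift or a turn outside -1 to 1 is refused whole. A call with a gripper value outside its range is refused whole. The fingers move at their own pace and stop on an object; "newtons" is the grip in N (left out, the last holds). Time passes only in rows, so rows that repeat a pose let the fingers close, or fill a call up. It gives the time, the measured TCP pose, the force, the opening and the grip force at its end, in the units of the state.
- get_state(): the state, without advancing time (a new reading comes with each control period).
- optics.capture(name): name is "scene" or "top" or "wrist"; returns a dict with "img" (384x512x3 uint8, red, green, blue), "intrinsics" (3x3 intrinsics, pixels), "origin" and "attitude" of the camera in the world. Camera axes: x right, y down, z forward; pixel columns grow to the right and rows downward; lengths in m; the calibration is good to about 2 mm. A picture is of the moment at which its call begins. There is no depth.
- order.close_job(): hands the job in; it is judged then, once.
Trained networks look in the newest picture that a camera, given by its name, has taken for a name from the list of things; names that differ only in an ending like _2 or _b are one class to them, and where a whole thing is asked for, a point or a joint stands for the part that bears it (a point fixed in the world has none). Each returns a list of dicts, best first, with "p" (0 to 1); they miss things now and then, are a little off and sometimes report something else, mostly with a low value. They report only what shows in the picture. A call takes as long as a camera call. They do not tell look-alikes from the thing itself.
- optics.look_for(camera, name): "location" ([x, y, z] in m, in world coordinates, good to about 4 mm: the middle of the surface that is visible of it).
The state is a dict: "time_s": time; "joints": joint angles; "qd": joint speeds; "joint_torque": joint torques, N m; "tcp_pos": TCP position; "eef_rot": TCP orientation; "contact_force": force on the tool from outside, world axes, zero at the start; "moment": the same for the moment, N m; "gripper_width": finger opening in m; "gripper_force": force on a finger pad.
Only numpy, scipy, OpenCV 4.12 (cv2) and the standard library are available. Lean on these libraries where they do the work, as an engineer would, in place of code of your own. Each camera call takes 0.05 s, during which the arm holds its last target. There are 200 camera calls.

### The job

Before the table is laid, check the tall spare ivory candle in the candle gauge: stand it upright between the jaws, let go of it, and slide the carriage shut by its red tab until the candle is pressed against the fixed jaw and the sprung pad has visibly given by several millimetres, without bottoming it or squeezing the wax hard. Then slide the carriage back fully open while the candle still stands in the gauge, and only after that stand the candle upright in the one empty cell of the wooden holder. Leave the gauge fully open and do not shift or knock over the other candles, the drinking glass, the vase or the pepper mill.

Things in the scene. Friction and masses are not known exactly. Their poses are not given: they have to be found in the camera images.
- spare: the spare: the tall unlit ivory pillar candle, a cylinder 48 mm across and 88 mm tall (plus a soft 7 mm wick that can be ignored), about 0.15 kg, standing upright on the table; origin at the centre of its underside, z up its axis
- gauge: candle gauge fixed to the table: a dark wooden bed 260 x 70 x 15 mm, its long side along its x axis (origin: centre of the underside). A steel fixed jaw stands at the -x end and a brass carriage with a red upright tab slides along x. A candle to be gauged stands on the bed (top 15 mm above the table) between fixed jaw and carriage pad, on the centre line y = 0
- anvil: the gauge's steel fixed jaw, 50 mm wide, reaching 42 mm above the table; origin on its measuring face, at the middle of the face's foot at bed level (gauge x = -105 mm, 15 mm above the table). The face looks along the gauge's +x; a candle touching it has its axis 24 mm in front of it (gauge x = -81 mm)
- carriage (a joint): slide of the brass carriage along the gauge, m: 0 = fully open against its stop, growing as it closes towards the fixed jaw (moves along the gauge's -x), up to 0.085. It stays where it is left (about 6 N of friction). With the pad relaxed, the gap between pad and fixed jaw is 100 mm minus this value; starts between 0.010 and 0.030 (gap 70 to 90 mm)
- pad (a joint): how far the carriage's black sprung pad (44 mm wide, from 18 to 40 mm above the table) is pressed back into the carriage, m: 0 = relaxed, 0.014 = bottomed; the spring gives 0.35 N per mm, so it registers contact
- tab_top (a point): middle of the top edge of the red upright tab on the carriage, by which it is slid: 12 mm thick along the slide, 34 mm wide across it; its top is 85 mm above the table, free to grasp down to 40 mm above the table; it stands 75 mm behind the relaxed pad's face (gauge x = 70 mm minus the carriage value)
- holder: wooden candle holder fixed to the table: a tray 200 (x) x 137 (y) x 30 mm tall, walls 6 mm, floor 6 mm above the table, with 3 x 2 square cells about 59 mm wide inside; origin at the centre of its underside. Five cells hold short candles, one is empty (only a dark wax mark on its floor)
- cell0 (a point): centre of the floor of a holder cell, 6 mm above the table (holder x = -65 mm, y = -33 mm)
- cell1 (a point): centre of the floor of a holder cell, 6 mm above the table (holder x = -65 mm, y = 33 mm)
- cell2 (a point): centre of the floor of a holder cell, 6 mm above the table (holder x = 0 mm, y = -33 mm)
- cell3 (a point): centre of the floor of a holder cell, 6 mm above the table (holder x = 0 mm, y = 33 mm)
- cell4 (a point): centre of the floor of a holder cell, 6 mm above the table (holder x = 65 mm, y = -33 mm)
- cell5 (a point): centre of the floor of a holder cell, 6 mm above the table (holder x = 65 mm, y = 33 mm)
- stub0: half-burnt ivory candle standing in a holder cell, 48 mm across, 40 mm tall; origin at the centre of its underside; leave it there
- stub1: half-burnt rose candle standing in a holder cell, 48 mm across, 40 mm tall; origin at the centre of its underside; leave it there
- stub2: half-burnt ivory candle standing in a holder cell, 48 mm across, 40 mm tall; origin at the centre of its underside; leave it there
- stub3: half-burnt rose candle standing in a holder cell, 48 mm across, 40 mm tall; origin at the centre of its underside; leave it there
- stub4: half-burnt ivory candle standing in a holder cell, 48 mm across, 40 mm tall; origin at the centre of its underside; leave it there
- tumbler: drinking glass, 72 mm across, 90 mm tall, on the table; origin at the centre of its underside; leave alone
- vase: green glass jar with one white rose, 60 mm across, 155 mm tall, origin at the centre of its underside; leave alone
- mill: dark wooden pepper mill, 52 mm across, 130 mm tall, origin at the centre of its underside; leave alone
Not all that is in view belongs to the job. Several things look just like the holder: the one meant starts farthest to the robot's right. Leave any purple look-alike of the spare alone.

How it is judged (in metres and radians):
On the way, in this order (a step that is already met when the one before it is completed fails the run):
1. the spare candle stands upright in the gauge, released, pressed between the fixed jaw (over 0.7 N) and the carriage's pad, the pad pressed in by more than 3 mm and less than 13.5 mm, for 0.3 s (x of spare in the frame of gauge between -0.095 and -0.02 m and y of spare in the frame of gauge between -0.025 and 0.025 m and angle between spare's own z axis and vertical below 0.12 rad and contact force between the fingers and spare below 0.1 N and contact force between anvil and spare above 0.7 N and value of joint pad between 0.003 and 0.0135 m), for 0.3 s.
2. the carriage is slid back fully open (within 10 mm of its stop) with the candle still standing upright in the gauge, not held (x of spare in the frame of gauge between -0.095 and -0.02 m and y of spare in the frame of gauge between -0.025 and 0.025 m and angle between spare's own z axis and vertical below 0.12 rad and contact force between the fingers and spare below 0.1 N and value of joint carriage below 0.01 m), for 0.1 s.
At the end, for the whole second after the job is handed in: the spare candle stands upright (within 0.1 rad), at rest on the floor of the empty cell (within 10 mm of its centre), the carriage is within 10 mm of its open stop, the other candles are within 20 mm and the drinking glass, vase and pepper mill within 30 mm of where they began ((horizontal distance between spare and cell0 below 0.01 m or horizontal distance between spare and cell1 below 0.01 m or horizontal distance between spare and cell2 below 0.01 m or horizontal distance between spare and cell3 below 0.01 m or horizontal distance between spare and cell4 below 0.01 m or horizontal distance between spare and cell5 below 0.01 m) and height (world z) of spare between 0.003 and 0.01 m and angle between spare's own z axis and vertical below 0.1 rad and linear speed of spare below 0.02 m/s and value of joint carriage below 0.01 m and distance of each of stub0, stub1, stub2, stub3, stub4 from where it was at the start of the episode below 0.02 m and distance of each of tumbler, vase, mill from where it was at the start of the episode below 0.03 m); the robot touches nothing.
It fails at once if the spare candle is squeezed in the gauge with more than 15 N (contact force between anvil and spare above 15 N).
It fails at once if the spare candle is tipped over (more than 0.8 rad) (angle between spare's own z axis and vertical above 0.8 rad).
It fails at once if a candle in the holder is shifted by more than 20 mm or tipped (distance of any of stub0, stub1, stub2, stub3, stub4 from where it was at the start of the episode above 0.02 m or angle between any of stub0, stub1, stub2, stub3, stub4's own z axis and vertical above 0.4 rad).
It fails at once if the drinking glass, the vase or the pepper mill is shifted by more than 30 mm or tipped ((distance of tumbler from where it was at the start of the episode above 0.03 m or angle between tumbler's own z axis and vertical above 0.4 rad) or (distance of vase from where it was at the start of the episode above 0.03 m or angle between vase's own z axis and vertical above 0.4 rad) or (distance of mill from where it was at the start of the episode above 0.03 m or angle between mill's own z axis and vertical above 0.4 rad)).
It also fails if it takes over 72 s, if anything falls off the work surface, if the arm or the gripper's body presses on something with over 40 N, if the wrist force passes 120 N, or if a joint passes its speed limit or range.

## Working session

There is one attempt and no reset: what is moved stays moved. The work goes in short steps, Python scripts to look and compute and a tool call to move; the robot and the scene stay as the last step left them, time stands still between calls to the robot, and variables do not carry over. Pictures are saved under pics/ and viewed, at most 10 in all, crops included, and the job is handed in when it is done.

Besides the shell and the picture viewer there is one more tool, called in YAML: its name, and indented under it one key for each argument. send_rows: Moves the arm, as the interface text tells. Shift numbers are shares of 150 mm and turn numbers shares of 90 degrees, none past 1 either way. Its arguments: {"type":"object","properties":{"moves":{"type":"array"},"newtons":{"type":"number"}},"required":["moves"]}

```bash
mkdir -p pics
cat > h.py <<'E'
import numpy as np, cv2
from plant import get_state, optics, order
def cap(n,f=None):
    d=optics.capture(n)
    if f: cv2.imwrite('pics/'+f,d['img'][:,:,::-1])
    return d
def proj(d,p):
    R=np.array(d['attitude']);
    c=R.T@(np.array(p)-d['origin']); u=np.array(d['intrinsics'])@c; return u[:2]/u[2]
def back(d,px,z):
    R=np.array(d['attitude']); r=R@np.linalg.inv(d['intrinsics'])@[px[0],px[1],1]; o=np.array(d['origin'])
    return o+r*(z-o[2])/r[2]
E
python3 - <<'E'
from h import *
s=get_state(); print(s)
for c in ['scene','top']:
    d=cap(c,c+'0.png'); print(c,np.round(d['origin'],3),np.shape(d['attitude']),np.array(d['attitude']).round(3).tolist(),np.array(d['intrinsics']).round(1).tolist())
    for n in ['spare','gauge','anvil','carriage','pad','tab_top','holder','stub0','stub1','tumbler','vase','mill']:
        for r in optics.look_for(c,n)[:6]: print(n,round(r['p'],2),np.round(r['location'],3), proj(d,r['location']).round() if np.shape(d['attitude'])==(3,3) else '')
E
```

```text
{'time_s': 0.0, 'joints': array([-5.91237869e+01,  2.05916177e+01,  6.33348007e-01, -2.16182995e-02,
       -7.01366832e+01, -1.65081070e+01]), 'qd': array([-0.01220887, -0.06196238,  0.08189572, -0.02167749,  0.03849636,
       -0.01863845]), 'joint_torque': array([ 1.90600549e-03, -5.82723534e+01,  2.93068510e+01,  6.99744433e+00,
        7.15629256e-03, -2.54959814e-04]), 'tcp_pos': array([ 0.16736964, -0.65340089,  0.22561269]), 'eef_rot': array([ 1.79903186e+02, -7.49898763e-03, -1.65639250e+02]), 'contact_force': array([0.33457734, 0.14909049, 0.24804956]), 'moment': array([ 0.01818952, -0.01353893,  0.0171527 ]), 'gripper_force': 0.0, 'gripper_width': 0.08728655553577279}
scene [1.164 0.24  0.695] (3,) [-130.191, 0.18, 107.23] [[389.7, 0.0, 251.7], [0.0, 389.7, 194.9], [0.0, 0.0, 1.0]]
spare 0.98 [0.626 0.018 0.068] 
spare 0.79 [0.704 0.087 0.089] 
spare 0.73 [0.58  0.213 0.047] 
spare 0.61 [ 0.699 -0.028  0.066] 
spare 0.55 [0.568 0.104 0.088] 
gauge 0.83 [ 0.529 -0.247  0.018] 
anvil 0.6 [ 0.625 -0.297  0.043] 
carriage 0.71 [ 0.479 -0.229  0.034] 
pad 0.64 [ 0.531 -0.259  0
[... 1086 characters left out ...]
34  0.103] 
holder 0.63 [0.246 0.361 0.001] 
holder 0.61 [0.527 0.266 0.016] 
stub0 0.86 [0.548 0.301 0.046] 
stub0 0.79 [0.487 0.328 0.044] 
stub0 0.73 [0.609 0.265 0.042] 
stub0 0.65 [0.568 0.211 0.048] 
stub0 0.62 [0.46  0.276 0.05 ] 
stub0 0.46 [ 0.517 -0.25   0.015] 
stub1 0.86 [0.548 0.301 0.046] 
stub1 0.79 [0.487 0.328 0.044] 
stub1 0.73 [0.609 0.265 0.042] 
stub1 0.65 [0.568 0.211 0.048] 
stub1 0.62 [0.46  0.276 0.05 ] 
stub1 0.46 [ 0.517 -0.25   0.015] 
tumbler 0.56 [0.448 0.039 0.026] 
tumbler 0.42 [ 0.484 -0.232  0.032] 
tumbler 0.38 [0.529 0.267 0.016] 
vase 0.89 [ 0.505 -0.017  0.139] 
vase 0.18 [0.548 0.303 0.046] 
mill 0.8 [ 0.677 -0.035  0.102] 
mill 0.52 [0.532 0.27  0.016]
```

```bash
cat > h.py <<'E'
import numpy as np, cv2
from scipy.spatial.transform import Rotation as Ro
from plant import get_state, optics, order
def cap(n,f=None):
    d=optics.capture(n)
    d['R']=Ro.from_euler('xyz',d['attitude'],degrees=True).as_matrix()
    if f: cv2.imwrite('pics/'+f,d['img'][:,:,::-1])
    return d
def proj(d,p):
    c=d['R'].T@(np.array(p)-d['origin']); u=np.array(d['intrinsics'])@c; return u[:2]/u[2]
def back(d,px,z):
    r=d['R']@np.linalg.inv(d['intrinsics'])@[px[0],px[1],1]; o=np.array(d['origin'])
    return o+r*(z-o[2])/r[2]
E
python3 - <<'E'
import h
from h import *
a=cv2.imread('pics/top0.png')
cv2.imwrite('pics/topc.png',cv2.resize(a,(800,600),interpolation=cv2.INTER_CUBIC))
d=cap('top')
for p in [(.614,-.303,.042),(.483,-.232,.03),(.688,.089,.086),(.603,.013,.086),(.553,.101,.09),(.677,-.034,.103),(.246,.361,0),(.527,.266,.016)]: print(p,proj(d,p).round())
E
```

```text
(0.614, -0.303, 0.042) [375. 148.]
(0.483, -0.232, 0.03) [348. 196.]
(0.688, 0.089, 0.086) [231. 114.]
(0.603, 0.013, 0.086) [259. 147.]
(0.553, 0.101, 0.09) [225. 164.]
(0.677, -0.034, 0.103) [277. 118.]
(0.246, 0.361, 0) [130. 279.]
(0.527, 0.266, 0.016) [167. 177.]
```

View pics/topc.png

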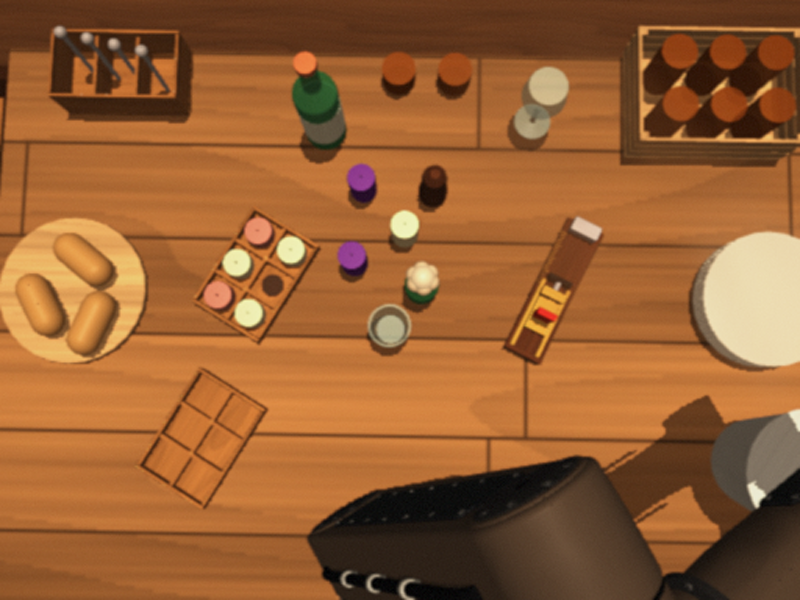

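View pics/scene0.png

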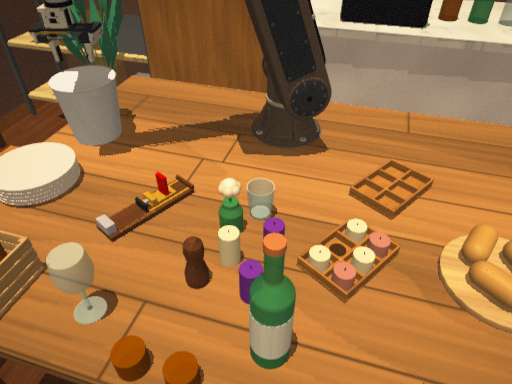

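Top view (800x600 enlargement): there are three tall pillars. The ivory one at (404,225) is the spare; the purple ones at (361,183) and (352,258) are look-alikes. There are two trays: one with five stubs at (257,277), y≈0.27, and an empty one at (203,437), y≈0.36. The filled one is farther to the robot's right, and its empty cell is at (272,285). The gauge runs from the steel jaw at (587,230) to the red tab at (546,314). One enlarged crop will confirm this, with the measurements alongside.

Run:
```python
from h import *
d=cap('top'); im=d['img'].astype(int)
hsv=cv2.cvtColor(d['img'],cv2.COLOR_RGB2HSV)
def blobs(m,lo=15):
    n,l,s,c=cv2.connectedComponentsWithStats(m.astype('uint8'))
    return [(s[i,4],c[i],s[i,:4]) for i in range(1,n) if s[i,4]>=lo]
iv=(im[:,:,2]>140)&(im[:,:,0]>190)
iv[:, :120]=0; iv[:100]=0;iv[230:]=0
for a,c,b in blobs(iv): print('ivory',a,c.round(1),b, back(d,c,.088)[:2].round(4), back(d,c,.046)[:2].round(4))
red=(im[:,:,0]>150)&(im[:,:,1]<60)&(im[:,:,2]<60); red[:120]=0; red[230:]=0
for a,c,b in blobs(red,5): print('red',a,c.round(1),b, back(d,c,.085)[:2].round(4))
c1=cv2.resize(d['img'][130:240,310:395],None,fx=5,fy=5,interpolation=cv2.INTER_CUBIC)
c2=cv2.resize(d['img'][100:230,115:290],None,fx=4.23,fy=4.23,interpolation=cv2.INTER_CUBIC)[:550]
c2=cv2.resize(d['img'][125:225,120:285],None,fx=2.2,fy=2.2,interpolation=cv2.INTER_CUBIC)
o=np.zeros((550,800,3),'uint8'); o[:550,:425]=c1; o[:220,430:793]=c2
cv2.imwrite('pics/crop1.png',o[:,:,::-1])
```

```text
ivory 231 [258.7 143.2] [251 135  17  17] [0.6115 0.013 ] [0.6203 0.0133]
ivory 139 [375.1 145.8] [366 139  19  14] [ 0.6095 -0.2928] [ 0.6183 -0.3025]
ivory 4315 [483.9 189.6] [450 149  62  81] [ 0.4984 -0.575 ] [ 0.5035 -0.5939]
ivory 215 [185.7 159.5] [178 152  17  16] [0.5649 0.2036] [0.5722 0.2102]
ivory 216 [151.1 167.5] [143 160  17  16] [0.5421 0.2936] [0.5487 0.3031]
ivory 138 [271.  175.9] [265 169  14  14] [ 0.5252 -0.0208] [ 0.5312 -0.0215]
ivory 220 [158.6 199.7] [151 192  17  17] [0.4578 0.271 ] [0.4616 0.2798]
red 41 [349.1 200.9] [344 198  11   8] [ 0.4634 -0.225 ]
```

View pics/crop1.png

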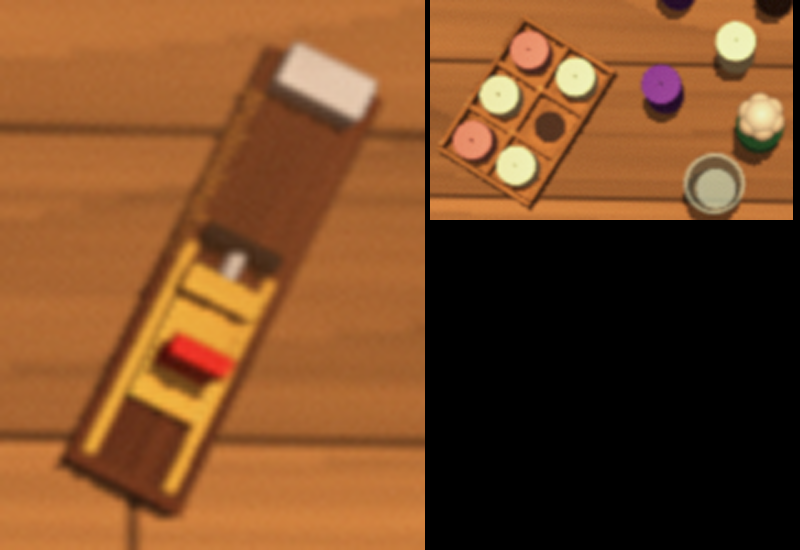

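The crop confirms it: the ivory spare is at (735,42) between the purple candle, mill and vase. The wax-marked empty cell is at (550,125) in the filled holder, and the gauge's jaw, pad and tab are clearly visible. I'll move next, stopping over the gauge for a wrist view.

```bash
cat >> h.py <<'E'
def yawof(R): 
    x=R.as_matrix()[:,0]; return np.degrees(np.arctan2(x[1],x[0]))
def plan(target,yaw,steps=None):
    """shares for one move (tool axes) from measured pose to world target, yaw"""
    s=get_state(); R=Ro.from_euler('xyz',s['eef_rot'],degrees=True)
    y=yawof(R)
    Rn=Ro.from_euler('xyz',[180,0,y],degrees=True)
    sl=Rn.inv().apply(np.array(target)-s['tcp_pos'])/.15
    t=-((yaw-y+180)%360-180)/90
    print('tcp',np.round(s['tcp_pos'],4),'rot',np.round(s['eef_rot'],2),'w',round(s['gripper_width'],4),'slide',sl.round(4),'turn',round(t,4)); return sl,t
E
python3 - <<'E'
from h import *
plan([.50,-.28,.36],153)
d=cap('top')
q=lambda x,y:(x/5+310,y/5+130)
for n,p,z in [('bl',(67,457),.015),('br',(180,512),.015),('tr',(378,105),.015),('aTL',(298,43),.042),('aTR',(378,80),.042),('aBL',(276,82),.042),('aBR',(352,120),.042),('tab',(200,355),.085),('padL',(203,228),.04),('padR',(280,262),.04)]:
    print(n,back(d,q(*p),z)[:2].round(4))
E
```

```text
tcp [ 0.1675 -0.6539  0.2265] rot [ 180.      0.   -165.63] w 0.0877 slide [-2.7657  1.8643 -0.8898] turn 0.4597
bl [ 0.4124 -0.1672]
br [ 0.3834 -0.229 ]
tr [ 0.6106 -0.3386]
aTL [ 0.6388 -0.2885]
aTR [ 0.619  -0.3319]
aBL [ 0.617  -0.2764]
aBR [ 0.5967 -0.3176]
tab [ 0.4631 -0.2274]
padL [ 0.5365 -0.2371]
padR [ 0.5186 -0.2787]
```

send_rows:
  moves:
    - {"slide": [-0.18,0.12,-0.06],"turn": 0,"gripper": 1}
    - {"slide": [-0.36,0.24,-0.12],"turn": 0,"gripper": 1}
    - {"slide": [-0.54,0.36,-0.18],"turn": 0,"gripper": 1}
    - {"slide": [-0.72,0.48,-0.24],"turn": 0,"gripper": 1}
    - {"slide": [-0.92,0.62,-0.3],"turn": 0,"gripper": 1}

```text
time_s: 1.87
tcp_pos: [0.2786, -0.5287, 0.272]
eef_rot: [-180.0, -0.0, -165.7]
contact_force: [1.5, 0.5, 0.7]
gripper_width: 0.0876
gripper_force: 0.0
```

send_rows:
  moves:
    - {"slide": [-0.18,0.12,-0.06],"turn": 0,"gripper": 1}
    - {"slide": [-0.36,0.24,-0.12],"turn": 0,"gripper": 1}
    - {"slide": [-0.54,0.36,-0.18],"turn": 0,"gripper": 1}
    - {"slide": [-0.72,0.48,-0.24],"turn": 0,"gripper": 1}
    - {"slide": [-0.92,0.62,-0.3],"turn": 0,"gripper": 1}

```text
time_s: 2.28
tcp_pos: [0.3893, -0.4041, 0.3173]
eef_rot: [-180.0, 0.0, -165.7]
contact_force: [1.3, 0.1, -0.1]
gripper_width: 0.0876
gripper_force: 0.0
```

send_rows:
  moves:
    - {"slide": [-0.2,0.12,-0.06],"turn": 0.07,"gripper": 1}
    - {"slide": [-0.42,0.27,-0.13],"turn": 0.14,"gripper": 1}
    - {"slide": [-0.64,0.41,-0.2],"turn": 0.21,"gripper": 1}
    - {"slide": [-0.82,0.54,-0.27],"turn": 0.27,"gripper": 1}
    - {"slide": [-0.92,0.62,-0.3],"turn": 0.327,"gripper": 1}

```text
time_s: 2.7
tcp_pos: [0.5016, -0.2786, 0.363]
eef_rot: [180.0, 0.1, 164.8]
contact_force: [-0.1, 0.4, 0.0]
gripper_width: 0.088
gripper_force: 0.0
```

Run:
```python
from h import *
plan([.50,-.28,.36],153)
d=cap('wrist','w1.png'); print(np.round(d['origin'],3),np.round(d['attitude'],1),np.array(d['intrinsics']).round(0).tolist())
for n in ['anvil','tab_top','pad','gauge']:
    for r in optics.look_for('wrist',n)[:2]: print(n,round(r['p'],2),np.round(r['location'],4))
```

```text
tcp [ 0.5016 -0.2786  0.363 ] rot [1.8000e+02 1.2000e-01 1.6477e+02] w 0.088 slide [ 0.0076 -0.012   0.0201] turn 0.1308
[ 0.425 -0.257  0.521] [ 1.627e+02 -1.000e-01  7.480e+01] [[278.0, 0.0, 259.0], [0.0, 278.0, 190.0], [0.0, 0.0, 1.0]]
anvil 0.78 [ 0.6166 -0.3009  0.0435]
tab_top 0.81 [ 0.4801 -0.2342  0.026 ]
tab_top 0.58 [ 0.5253 -0.2528  0.0385]
pad 0.54 [ 0.5229 -0.2543  0.0385]
gauge 0.77 [ 0.4997 -0.2429  0.0119]
```

View pics/w1.png

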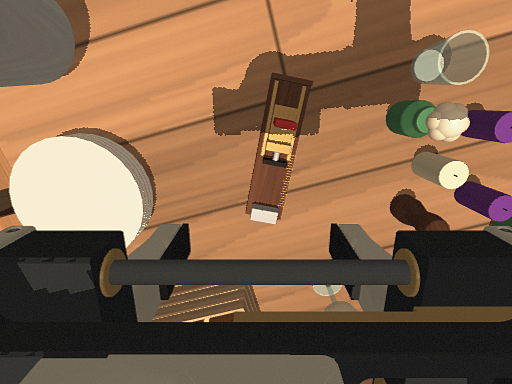

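Wrist view: the gauge runs from the jaw at (264,214) to the tab at (285,124). The spare is at (450,172), with the mill at (420,212), the vase at (430,120) and purple candles to its right.

Run:
```python
from h import *
for cam in ['wrist','top']:
    d=cap(cam); im=d['img'].astype(int)
    red=((im[:,:,0]>90)&(im[:,:,1]<.3*im[:,:,0])&(im[:,:,2]<.3*im[:,:,0])).astype('uint8')
    gr=((im.min(2)>130)&(im.max(2)-im.min(2)<70)).astype('uint8')
    for nm,m,z,p0 in [('red',red,.085,(.463,-.227,.085)),('anvil',gr,.042,(.617,-.302,.042))]:
        n,l,s,c=cv2.connectedComponentsWithStats(m); u=proj(d,p0)
        i=min([k for k in range(1,n) if s[k,4]>15],key=lambda k:np.hypot(*(c[k]-u)))
        pts=np.argwhere(l==i)[:,::-1].astype('float32'); rr=cv2.minAreaRect(pts); bx=cv2.boxPoints(rr)
        print(cam,nm,s[i,4],c[i].round(1),'cen',back(d,c[i],z)[:2].round(4),[back(d,b,z)[:2].round(4).tolist() for b in bx])
w=cap('wrist')['img']
cv2.imwrite('pics/w1c.png',cv2.resize(w[60:240,225:345],None,fx=3.3,fy=3.3,interpolation=cv2.INTER_CUBIC)[:,:,::-1])
```

```text
wrist red 183 [287.2 125.6] cen [ 0.4643 -0.2267] [[0.4626, -0.2451], [0.4508, -0.2395], [0.4658, -0.2085], [0.4778, -0.2139]]
wrist anvil 314 [264.9 217.7] cen [ 0.6203 -0.3018] [[0.6203, -0.3288], [0.5988, -0.3188], [0.6202, -0.275], [0.6421, -0.2844]]Traceback (most recent call last):
  File "<stdin>", line 8, in <module>
ValueError: min() iterable argument is empty
```

Gauge fit: jaw face middle is about (0.608,-0.297), tab (0.464,-0.227), and the gauge +x axis is at 154°. That puts the carriage at about 0.014, which fits the stated range. Next, the spare.

Run:
```python
from h import *
plan([.6115,.013,.26],165)
```

```text
tcp [ 0.4986 -0.2815  0.3613] rot [-1.8000e+02 -3.0000e-02  1.6494e+02] w 0.0874 slide [-0.2168  2.0913  0.6754] turn -0.0006
```

send_rows:
  moves:
    - {"slide": [-0.01,0.18,0],"turn": 0,"gripper": 1}
    - {"slide": [-0.03,0.37,0],"turn": 0,"gripper": 1}
    - {"slide": [-0.05,0.57,0],"turn": 0,"gripper": 1}
    - {"slide": [-0.08,0.78,0],"turn": 0,"gripper": 1}
    - {"slide": [-0.1,1.0,0],"turn": 0,"gripper": 1}

```text
time_s: 3.47
tcp_pos: [0.5526, -0.14, 0.3616]
eef_rot: [-180.0, 0.0, 164.8]
contact_force: [1.0, 1.1, 0.6]
gripper_width: 0.0879
gripper_force: 0.0
```

send_rows:
  moves:
    - {"slide": [-0.03,0.25,0],"turn": 0,"gripper": 1}
    - {"slide": [-0.06,0.5,0.1],"turn": 0,"gripper": 1}
    - {"slide": [-0.09,0.75,0.2],"turn": 0,"gripper": 1}
    - {"slide": [-0.11,0.95,0.3],"turn": 0,"gripper": 1}
    - {"slide": [-0.12,1.0,0.4],"turn": 0,"gripper": 1}

```text
time_s: 3.88
tcp_pos: [0.61, 0.0029, 0.3001]
eef_rot: [180.0, -0.0, 165.0]
contact_force: [0.3, 0.0, 0.6]
gripper_width: 0.0881
gripper_force: 0.0
```

Run:
```python
from h import *
plan([.6115,.013,.05],165)
d=cap('wrist','w2.png'); print('exp',proj(d,(.6115,.013,.088)))
```

```text
tcp [0.61   0.0029 0.3001] rot [ 1.7999e+02 -3.0000e-02  1.6504e+02] w 0.0881 slide [0.008  0.0678 1.6677] turn 0.0005
exp [266.27944271 164.11119277]
```

View pics/w2.png

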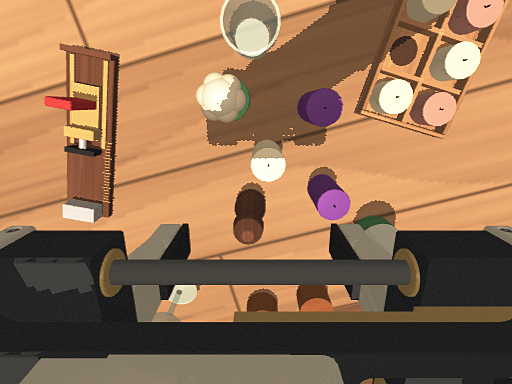

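The wrist view shows the spare's top at (268,164), where I predicted it. The vase is at (222,97), the mill at (248,220) and the purple candles at (320,107) and (333,205). The holder's wax mark is at (403,51).

Run:
```python
from h import *
d=cap('wrist'); im=d['img'].astype(int)
m=((im[:,:,2]>160)&(im[:,:,0]>185)).astype('uint8'); m[:130]=0;m[210:]=0;m[:,:200]=0;m[:,320:]=0
n,l,s,c=cv2.connectedComponentsWithStats(m)
for i in range(1,n):
    if s[i,4]>100:
        ct=cv2.findContours((l==i).astype('uint8'),0,2)[0][0]; e=cv2.fitEllipse(ct); print(s[i],c[i],e)
        p=back(d,e[0],.088); print('spare',p.round(4)); 
for n,z in [('vase',0),('mill',0)]:
  for r in optics.look_for('wrist',n)[:2]: print(n,r['p'],np.round(r['location'],3))
dk=((im.max(2)<110)).astype('uint8'); dk[:30]=0; dk[75:]=0; dk[:,:385]=0; dk[:,425:]=0
n,l,s,c=cv2.connectedComponentsWithStats(dk)
for i in range(1,n):
    if s[i,4]>100: print('mark',s[i],c[i].round(1),back(d,c[i],.006).round(4))
```

```text
[252 159  35  25 690] [268.5884058  170.28115942] ((268.2106018066406, 170.27955627441406), (23.713136672973633, 36.805423736572266), 92.01138305664062)
spare [0.6173 0.0131 0.088 ]
vase 0.82 [ 0.518 -0.011  0.14 ]
vase 0.75 [0.533 0.263 0.02 ]
mill 0.73 [ 0.677 -0.029  0.102]
mark [385  30   9  23 104] [387.7  37.9] [0.4906 0.2269 0.006 ]
mark [391  37  28  30 623] [404.6  51.8] [0.5154 0.2485 0.006 ]
```

send_rows:
  moves:
    - {"slide": [0.01,0.04,0.1],"turn": 0,"gripper": 1}
    - {"slide": [0.01,0.08,0.3],"turn": 0,"gripper": 1}
    - {"slide": [0.01,0.08,0.5],"turn": 0,"gripper": 1}
    - {"slide": [0.01,0.08,0.7],"turn": 0,"gripper": 1}
    - {"slide": [0.01,0.08,0.9],"turn": 0,"gripper": 1}

```text
time_s: 4.5
tcp_pos: [0.6113, 0.0107, 0.1673]
eef_rot: [179.9, 0.2, 164.9]
contact_force: [-0.1, 0.4, -0.7]
gripper_width: 0.0877
gripper_force: 0.0
```

send_rows:
  moves:
    - {"slide": [0,0,0.2],"turn": 0,"gripper": 1}
    - {"slide": [0,0,0.4],"turn": 0,"gripper": 1}
    - {"slide": [0,0,0.6],"turn": 0,"gripper": 1}
    - {"slide": [0,0,0.77],"turn": 0,"gripper": 1}
    - {"slide": [0,0,0.77],"turn": 0,"gripper": 1}

```text
time_s: 4.92
tcp_pos: [0.6081, 0.01, 0.0474]
eef_rot: [-179.8, -0.3, 164.8]
contact_force: [-0.9, -0.2, -1.2]
gripper_width: 0.0875
gripper_force: 0.0
```

Run:
```python
from h import *
plan([.6115,.0145,.05],165); s=get_state(); print(s['contact_force'])
d=cap('wrist','w3.png'); print('exp',proj(d,(.6115,.0145,.088)))
```

```text
tcp [0.6081 0.01   0.0474] rot [-179.83   -0.32  164.79] w 0.0875 slide [-0.014   0.0349 -0.0176] turn -0.0023
[-0.92613343 -0.17838023 -1.1600123 ]
exp [268.90254456 276.9198097 ]
```

View pics/w3.png

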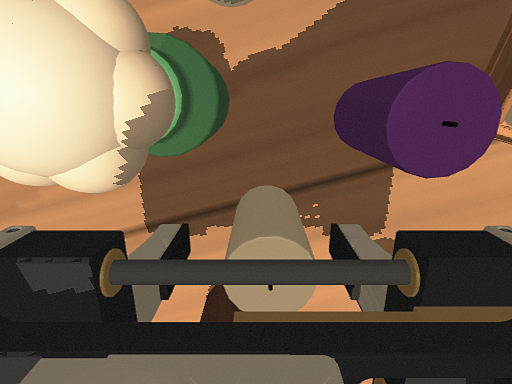

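The candle's top disc is centred at about (270,275) between the fingers, within 2-3 mm of the estimate. I'll adjust by a few millimetres and grip gently.

send_rows:
  moves:
    - {"slide": [-0.015,0.03,-0.01],"turn": 0,"gripper": 1}
    - {"slide": [-0.015,0.03,-0.01],"turn": 0,"gripper": 0.7}
    - {"slide": [-0.015,0.03,-0.01],"turn": 0,"gripper": 0.45}
    - {"slide": [-0.015,0.03,-0.01],"turn": 0,"gripper": 0.45}
    - {"slide": [-0.015,0.03,-0.01],"turn": 0,"gripper": 0.45}
  newtons: 12

```text
time_s: 5.38
tcp_pos: [0.6147, 0.0162, 0.0538]
eef_rot: [179.9, 0.1, 164.9]
contact_force: [0.3, 0.7, -0.2]
gripper_width: 0.0662
gripper_force: 0.0
```

send_rows:
  moves:
    - {"slide": [0,0,0],"turn": 0,"gripper": 0.45}
    - {"slide": [0,0,0],"turn": 0,"gripper": 0.45}
    - {"slide": [0,0,0],"turn": 0,"gripper": 0.45}
    - {"slide": [0,0,0],"turn": 0,"gripper": 0.45}
    - {"slide": [0,0,0],"turn": 0,"gripper": 0.45}

```text
time_s: 5.8
tcp_pos: [0.6142, 0.016, 0.0527]
eef_rot: [-180.0, 0.0, 164.9]
contact_force: [-1.3, -0.7, 2.0]
gripper_width: 0.0479
gripper_force: 11.9
```

send_rows:
  moves:
    - {"slide": [0,0,-0.1],"turn": 0,"gripper": 0.45}
    - {"slide": [0,0,-0.3],"turn": 0,"gripper": 0.45}
    - {"slide": [0,0,-0.5],"turn": 0,"gripper": 0.45}
    - {"slide": [0,0,-0.7],"turn": 0,"gripper": 0.45}
    - {"slide": [0,0,-0.9],"turn": 0,"gripper": 0.45}

```text
time_s: 6.22
tcp_pos: [0.6136, 0.016, 0.1885]
eef_rot: [-180.0, -0.1, 164.9]
contact_force: [1.1, 0.1, -1.6]
gripper_width: 0.0483
gripper_force: 11.9
```

send_rows:
  moves:
    - {"slide": [0,0,-0.2],"turn": 0,"gripper": 0.45}
    - {"slide": [0,0,-0.4],"turn": 0,"gripper": 0.45}
    - {"slide": [0,0,-0.5],"turn": 0,"gripper": 0.45}
    - {"slide": [0,0,-0.5],"turn": 0,"gripper": 0.45}
    - {"slide": [0,0,-0.5],"turn": 0,"gripper": 0.45}

```text
time_s: 6.63
tcp_pos: [0.6142, 0.0163, 0.263]
eef_rot: [179.9, 0.1, 164.9]
contact_force: [-0.2, 0.3, -2.5]
gripper_width: 0.0482
gripper_force: 11.9
```

Run:
```python
from h import *
plan([.5806,-.2836,.25],154)
```

```text
tcp [0.6142 0.0163 0.263 ] rot [1.7993e+02 5.0000e-02 1.6493e+02] w 0.0482 slide [-0.3032 -1.9889  0.0869] turn 0.1215
```

send_rows:
  moves:
    - {"slide": [-0.02,-0.15,0],"turn": 0,"gripper": 0.45}
    - {"slide": [-0.05,-0.35,0],"turn": 0,"gripper": 0.45}
    - {"slide": [-0.09,-0.57,0],"turn": 0,"gripper": 0.45}
    - {"slide": [-0.12,-0.79,0],"turn": 0,"gripper": 0.45}
    - {"slide": [-0.15,-0.99,0],"turn": 0,"gripper": 0.45}

```text
time_s: 7.05
tcp_pos: [0.596, -0.1345, 0.2605]
eef_rot: [-180.0, -0.2, 165.0]
contact_force: [1.4, 0.1, -1.1]
gripper_width: 0.0485
gripper_force: 11.9
```

send_rows:
  moves:
    - {"slide": [-0.04,-0.25,0],"turn": 0.03,"gripper": 0.45}
    - {"slide": [-0.09,-0.5,0],"turn": 0.06,"gripper": 0.45}
    - {"slide": [-0.12,-0.75,0],"turn": 0.1,"gripper": 0.45}
    - {"slide": [-0.15,-0.95,0],"turn": 0.1215,"gripper": 0.45}
    - {"slide": [-0.15,-1.0,0],"turn": 0.1215,"gripper": 0.45}

```text
time_s: 7.47
tcp_pos: [0.5783, -0.2876, 0.2599]
eef_rot: [-179.9, -0.2, 153.7]
contact_force: [0.2, 1.1, -0.7]
gripper_width: 0.0483
gripper_force: 11.9
```

send_rows:
  moves:
    - {"slide": [0,0,0.1],"turn": 0,"gripper": 0.45}
    - {"slide": [0,0,0.25],"turn": 0,"gripper": 0.45}
    - {"slide": [0,0,0.4],"turn": 0,"gripper": 0.45}
    - {"slide": [0,0,0.5],"turn": 0,"gripper": 0.45}
    - {"slide": [0,0,0.5],"turn": 0,"gripper": 0.45}

```text
time_s: 7.88
tcp_pos: [0.5771, -0.2827, 0.1818]
eef_rot: [-179.9, -0.5, 154.0]
contact_force: [-0.2, 0.1, -1.8]
gripper_width: 0.0482
gripper_force: 11.9
```

Run:
```python
from h import *
plan([.5806,-.2836,.068],154)
d=cap('wrist','w4.png'); print(proj(d,(.608,-.297,.042)),proj(d,(.464,-.227,.085)))
im=d['img'].astype(int)
red=((im[:,:,0]>90)&(im[:,:,1]<.3*im[:,:,0])&(im[:,:,2]<.3*im[:,:,0])).astype('uint8')
n,l,s,c=cv2.connectedComponentsWithStats(red); i=1+s[1:,4].argmax(); rr=cv2.minAreaRect(np.argwhere(l==i)[:,::-1].astype('float32')); print(rr,[back(d,b,.085)[:2].round(4) for b in cv2.boxPoints(rr)])
```

```text
tcp [ 0.5771 -0.2827  0.1818] rot [-179.95   -0.51  153.98] w 0.0482 slide [-0.0236  0.0046  0.7587] turn -0.0003
[259.37513108 208.5813207 ] [259.12409949  46.21126085]
((260.5, 57.0), (37.0, 14.0), 0.0) [array([ 0.4699, -0.246 ]), array([ 0.4603, -0.2411]), array([ 0.4739, -0.2133]), array([ 0.4836, -0.2179])]
```

View pics/w4.png

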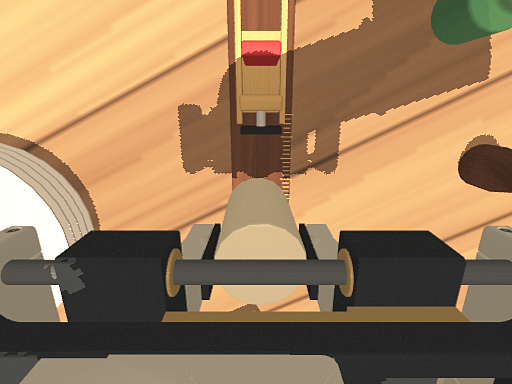

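The gauge centre line is at column 261, with the pad at (260,129) and the tab at (261,50). The held candle's top centre is also at column 261, so it is aligned laterally. Lowering in two stages.

send_rows:
  moves:
    - {"slide": [-0.01,0,0.15],"turn": 0,"gripper": 0.45}
    - {"slide": [-0.01,0,0.3],"turn": 0,"gripper": 0.45}
    - {"slide": [-0.01,0,0.45],"turn": 0,"gripper": 0.45}
    - {"slide": [-0.01,0,0.6],"turn": 0,"gripper": 0.45}
    - {"slide": [-0.01,0,0.65],"turn": 0,"gripper": 0.45}

```text
time_s: 8.35
tcp_pos: [0.5801, -0.2839, 0.0875]
eef_rot: [-180.0, -0.2, 154.0]
contact_force: [-1.0, 0.6, -1.8]
gripper_width: 0.0479
gripper_force: 11.9
```

send_rows:
  moves:
    - {"slide": [0,0,0],"turn": 0,"gripper": 0.45}
    - {"slide": [0,0,0],"turn": 0,"gripper": 0.45}
    - {"slide": [0,0,0],"turn": 0,"gripper": 0.45}
    - {"slide": [0,0,0],"turn": 0,"gripper": 0.45}
    - {"slide": [0,0,0],"turn": 0,"gripper": 0.45}

```text
time_s: 8.77
tcp_pos: [0.5821, -0.2848, 0.0915]
eef_rot: [180.0, 0.1, 154.0]
contact_force: [-0.4, 0.6, -0.6]
gripper_width: 0.0482
gripper_force: 11.9
```

Run:
```python
from h import *
plan([.5795,-.2832,.068],154)
```

```text
tcp [ 0.5821 -0.2848  0.0915] rot [1.7997e+02 1.3000e-01 1.5401e+02] w 0.0482 slide [0.0205 0.0017 0.1569] turn 0.0002
```

send_rows:
  moves:
    - {"slide": [0.02,0,0.05],"turn": 0,"gripper": 0.45}
    - {"slide": [0.02,0,0.1],"turn": 0,"gripper": 0.45}
    - {"slide": [0.02,0,0.15],"turn": 0,"gripper": 0.45}
    - {"slide": [0.02,0,0.15],"turn": 0,"gripper": 0.45}
    - {"slide": [0.02,0,0.15],"turn": 0,"gripper": 0.45}

```text
time_s: 9.18
tcp_pos: [0.5781, -0.2833, 0.0666]
eef_rot: [-180.0, -0.1, 154.0]
contact_force: [-0.4, 0.8, -1.8]
gripper_width: 0.0478
gripper_force: 12.0
```

send_rows:
  moves:
    - {"slide": [0,0,0.004],"turn": 0,"gripper": 0.45}
    - {"slide": [0,0,0.004],"turn": 0,"gripper": 0.45}
    - {"slide": [0,0,0.004],"turn": 0,"gripper": 0.45}
    - {"slide": [0,0,0.004],"turn": 0,"gripper": 0.45}
    - {"slide": [0,0,0.004],"turn": 0,"gripper": 0.45}

```text
time_s: 9.6
tcp_pos: [0.5787, -0.2832, 0.067]
eef_rot: [180.0, 0.0, 154.0]
contact_force: [-0.4, 0.1, -0.1]
gripper_width: 0.0479
gripper_force: 12.0
```

send_rows:
  moves:
    - {"slide": [0,0,0],"turn": 0,"gripper": 0.6}
    - {"slide": [0,0,0],"turn": 0,"gripper": 0.75}
    - {"slide": [0,0,0],"turn": 0,"gripper": 0.9}
    - {"slide": [0,0,0],"turn": 0,"gripper": 0.9}
    - {"slide": [0,0,0],"turn": 0,"gripper": 0.9}

```text
time_s: 10.02
tcp_pos: [0.5788, -0.2833, 0.0671]
eef_rot: [180.0, 0.0, 154.0]
contact_force: [-0.6, -0.3, 0.9]
gripper_width: 0.0742
gripper_force: 0.0
```

send_rows:
  moves:
    - {"slide": [0,0,-0.1],"turn": 0,"gripper": 0.9}
    - {"slide": [0,0,-0.25],"turn": 0,"gripper": 0.9}
    - {"slide": [0,0,-0.45],"turn": 0,"gripper": 0.9}
    - {"slide": [0,0,-0.7],"turn": 0,"gripper": 0.9}
    - {"slide": [0,0,-0.9],"turn": 0,"gripper": 0.9}

```text
time_s: 10.43
tcp_pos: [0.5788, -0.2835, 0.2044]
eef_rot: [-180.0, 0.1, 154.0]
contact_force: [0.7, -0.1, 0.6]
gripper_width: 0.079
gripper_force: 0.0
```

Run:
```python
from h import *
plan([.464,-.227,.2],64); plan([.464,-.227,.2],-116)
print(get_state()['joints'].round(0))
d=cap('wrist','w5.png'); t=cap('top'); print(proj(d,(.58,-.283,.103)))
a=d['img']; b=cv2.resize(t['img'][125:225,300:400],(384,384)); cv2.imwrite('pics/w5.png',np.hstack([a[:,100:],b])[:,:,::-1])
```

```text
tcp [ 0.5788 -0.2835  0.2044] rot [-1.7999e+02  6.0000e-02  1.5402e+02] w 0.079 slide [0.8529 0.0032 0.0294] turn 1.0002
tcp [ 0.5788 -0.2835  0.2044] rot [-1.7999e+02  6.0000e-02  1.5402e+02] w 0.079 slide [0.8529 0.0032 0.0294] turn -0.9998
[  -9.   18.   -5.    0.  -66. -107.]
[259.63683118 189.59970357]
```

View pics/w5.png

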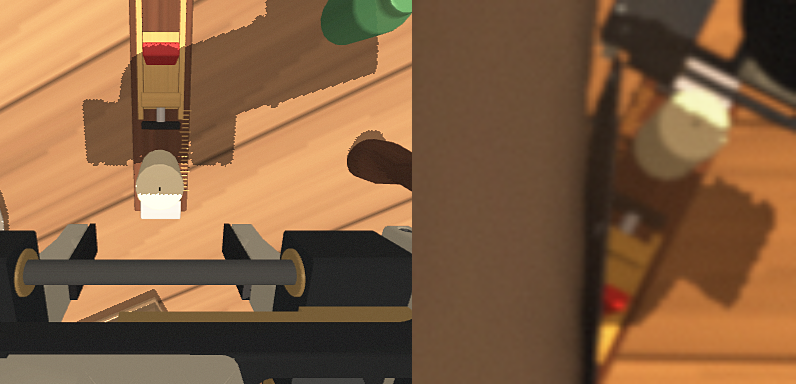

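The candle stands upright and free on the bed centre line at (160,186), just in front of the white jaw; the pad is at (160,125) and the tab at (160,48). Next I'll turn the gripper 90° and move over the tab.

send_rows:
  moves:
    - {"slide": [0.15,0,-0.05],"turn": -0.07,"gripper": 0.7}
    - {"slide": [0.35,0,-0.05],"turn": -0.15,"gripper": 0.7}
    - {"slide": [0.55,0,-0.05],"turn": -0.22,"gripper": 0.7}
    - {"slide": [0.75,0,-0.05],"turn": -0.3,"gripper": 0.7}
    - {"slide": [0.85,0,-0.05],"turn": -0.37,"gripper": 0.7}

```text
time_s: 10.95
tcp_pos: [0.4611, -0.2264, 0.2093]
eef_rot: [180.0, -0.0, -172.4]
contact_force: [-0.8, 0.4, -0.9]
gripper_width: 0.0615
gripper_force: 0.0
```

send_rows:
  moves:
    - {"slide": [0,0,0],"turn": -0.07,"gripper": 0.7}
    - {"slide": [0,0,0],"turn": -0.15,"gripper": 0.7}
    - {"slide": [0,0,0],"turn": -0.22,"gripper": 0.7}
    - {"slide": [0,0,0],"turn": -0.3,"gripper": 0.7}
    - {"slide": [0,0,0],"turn": -0.37,"gripper": 0.7}

```text
time_s: 11.37
tcp_pos: [0.4639, -0.2273, 0.2094]
eef_rot: [180.0, 0.0, -139.0]
contact_force: [1.0, -0.4, -0.1]
gripper_width: 0.0615
gripper_force: 0.0
```

send_rows:
  moves:
    - {"slide": [0,0,0],"turn": -0.07,"gripper": 0.7}
    - {"slide": [0,0,0],"turn": -0.15,"gripper": 0.7}
    - {"slide": [0,0,0],"turn": -0.22,"gripper": 0.7}
    - {"slide": [0,0,0],"turn": -0.26,"gripper": 0.7}
    - {"slide": [0,0,0],"turn": -0.26,"gripper": 0.7}

```text
time_s: 11.78
tcp_pos: [0.464, -0.2273, 0.2093]
eef_rot: [180.0, 0.0, -115.8]
contact_force: [-0.2, -0.4, -0.4]
gripper_width: 0.0615
gripper_force: 0.0
```

```bash
cat >> h.py <<'E'
def red(cam):
    d=cap(cam); im=d['img'].astype(int)
    r=((im[:,:,0]>90)&(im[:,:,1]<.3*im[:,:,0])&(im[:,:,2]<.3*im[:,:,0])).astype('uint8')
    n,l,s,c=cv2.connectedComponentsWithStats(r)
    if n<2: return
    i=1+s[1:,4].argmax(); rr=cv2.minAreaRect(np.argwhere(l==i)[:,::-1].astype('float32'))
    print(cam,'red',s[i],c[i].round(1),back(d,c[i],.085).round(4),[back(d,b,.085)[:2].round(4).tolist() for b in cv2.boxPoints(rr)])
E
python3 - <<'E'
from h import *
plan([.464,-.227,.06],-116)
red('wrist'); red('top')
for c in ['scene']:
    cap(c)
    for n in ['spare','tab_top','pad']:
        for r in optics.look_for(c,n)[:3]: print(n,round(r['p'],2),np.round(r['location'],3))
E
```

```text
tcp [ 0.464  -0.2273  0.2093] rot [ 180.      0.   -115.83] w 0.0615 slide [-2.100e-03  8.000e-04  9.956e-01] turn 0.0019
wrist red [254 158  11  41 390] [258.6 179. ] [ 0.4634 -0.2311  0.085 ] [[0.4579, -0.2533], [0.4487, -0.2488], [0.4674, -0.2096], [0.4771, -0.2143]]
top red [346 197   2   2   3] [346.3 197.7] [ 0.4717 -0.2178  0.085 ] [[0.4721, -0.2157], [0.4734, -0.217], [0.4708, -0.2196], [0.4695, -0.2183]]
spare 0.87 [ 0.591 -0.272  0.078]
spare 0.65 [0.568 0.104 0.09 ]
spare 0.63 [0.702 0.088 0.09 ]
tab_top 0.75 [ 0.478 -0.234  0.036]
pad 0.65 [0.558 0.264 0.018]
pad 0.56 [ 0.529 -0.259  0.033]
```

send_rows:
  moves:
    - {"slide": [0,0,0.2],"turn": 0,"gripper": 0.7}
    - {"slide": [0,0,0.4],"turn": 0,"gripper": 0.7}
    - {"slide": [0,0,0.6],"turn": 0,"gripper": 0.7}
    - {"slide": [0,0,0.8],"turn": 0,"gripper": 0.7}
    - {"slide": [0,0,0.98],"turn": 0,"gripper": 0.7}

```text
time_s: 12.5
tcp_pos: [0.4638, -0.2273, 0.0611]
eef_rot: [-180.0, 0.0, -116.1]
contact_force: [-0.1, 0.3, -0.4]
gripper_width: 0.0614
gripper_force: 0.0
```

send_rows:
  moves:
    - {"slide": [0,0,0],"turn": 0,"gripper": 0.4}
    - {"slide": [0,0,0],"turn": 0,"gripper": 0.2}
    - {"slide": [0,0,0],"turn": 0,"gripper": 0}
    - {"slide": [0,0,0],"turn": 0,"gripper": 0}
    - {"slide": [0,0,0],"turn": 0,"gripper": 0}
  newtons: 20

```text
time_s: 12.92
tcp_pos: [0.4653, -0.2276, 0.0643]
eef_rot: [-179.8, 0.1, -116.0]
contact_force: [-0.3, -0.3, -0.4]
gripper_width: 0.0339
gripper_force: 0.0
```

send_rows:
  moves:
    - {"slide": [0,0,0],"turn": 0,"gripper": 0}
    - {"slide": [0,0,0],"turn": 0,"gripper": 0}
    - {"slide": [0,0,0],"turn": 0,"gripper": 0}
    - {"slide": [0,0,0],"turn": 0,"gripper": 0}
    - {"slide": [0,0,0],"turn": 0,"gripper": 0}

```text
time_s: 13.33
tcp_pos: [0.4644, -0.2275, 0.063]
eef_rot: [-180.0, 0.0, -116.0]
contact_force: [-0.5, 0.9, 4.7]
gripper_width: 0.012
gripper_force: 20.0
```

Run:
```python
from h import *
plan([.464,-.227,.06],-116); 
g=np.array([np.cos(np.radians(154)),np.sin(np.radians(154))]); print((get_state()['tcp_pos'][:2]-[.608,-.297])@g)
```

```text
tcp [ 0.4644 -0.2275  0.063 ] rot [-1.7996e+02  1.0000e-02 -1.1599e+02] w 0.012 slide [-0.0016  0.0038  0.0197] turn 0.0001
0.15954756868865227
```

send_rows:
  moves:
    - {"slide": [0,0.015,0],"turn": 0,"gripper": 0}
    - {"slide": [0,0.03,0],"turn": 0,"gripper": 0}
    - {"slide": [0,0.045,0],"turn": 0,"gripper": 0}
    - {"slide": [0,0.06,0],"turn": 0,"gripper": 0}
    - {"slide": [0,0.06,0],"turn": 0,"gripper": 0}

```text
time_s: 13.75
tcp_pos: [0.4573, -0.224, 0.063]
eef_rot: [-179.8, 0.0, -116.0]
contact_force: [2.7, -4.9, 0.8]
gripper_width: 0.0116
gripper_force: 20.0
```

send_rows:
  moves:
    - {"slide": [0,0.005,0],"turn": 0,"gripper": 0}
    - {"slide": [0,0.01,0],"turn": 0,"gripper": 0}
    - {"slide": [0,0.015,0],"turn": 0,"gripper": 0}
    - {"slide": [0,0.015,0],"turn": 0,"gripper": 0}
    - {"slide": [0,0.015,0],"turn": 0,"gripper": 0}

```text
time_s: 14.17
tcp_pos: [0.4556, -0.2231, 0.0629]
eef_rot: [-179.8, 0.0, -116.0]
contact_force: [3.4, -2.8, -0.1]
gripper_width: 0.0115
gripper_force: 20.0
```

```bash
cat >> h.py <<'E'
def pos():
    g=np.array([np.cos(np.radians(154)),np.sin(np.radians(154))]); s=get_state(); print('along mm',1e3*(s['tcp_pos'][:2]-[.608,-.297])@g,'F along',s['contact_force'][:2]@g,'F',s['contact_force'].round(1))
E
python3 -c "
from h import *
pos()"
```

```text
along mm 169.39753885064766 F along -4.248727852656943 F [ 3.4 -2.8 -0.1]
```

send_rows:
  moves:
    - {"slide": [0,0.01,0],"turn": 0,"gripper": 0}
    - {"slide": [0,0.02,0],"turn": 0,"gripper": 0}
    - {"slide": [0,0.02,0],"turn": 0,"gripper": 0}
    - {"slide": [0,0.02,0],"turn": 0,"gripper": 0}
    - {"slide": [0,0.02,0],"turn": 0,"gripper": 0}

```text
time_s: 14.58
tcp_pos: [0.4528, -0.2217, 0.063]
eef_rot: [-179.8, 0.0, -116.0]
contact_force: [3.6, -3.8, 0.6]
gripper_width: 0.0117
gripper_force: 20.0
```

```bash
python3 -c "
from h import *
pos()"
```

```text
along mm 172.5171947429802 F along -4.862287915248306 F [ 3.6 -3.8  0.6]
```

send_rows:
  moves:
    - {"slide": [0,0.005,0],"turn": 0,"gripper": 0}
    - {"slide": [0,0.01,0],"turn": 0,"gripper": 0}
    - {"slide": [0,0.012,0],"turn": 0,"gripper": 0}
    - {"slide": [0,0.012,0],"turn": 0,"gripper": 0}
    - {"slide": [0,0.012,0],"turn": 0,"gripper": 0}

```text
time_s: 15.0
tcp_pos: [0.4513, -0.221, 0.063]
eef_rot: [-179.8, 0.0, -116.0]
contact_force: [4.2, -4.7, -0.1]
gripper_width: 0.012
gripper_force: 20.0
```

```bash
python3 -c "
from h import *
pos()"
```

```text
along mm 174.12800810527128 F along -5.779130837967114 F [ 4.2 -4.7 -0.1]
```

send_rows:
  moves:
    - {"slide": [0,0.006,0],"turn": 0,"gripper": 0}
    - {"slide": [0,0.012,0],"turn": 0,"gripper": 0}
    - {"slide": [0,0.012,0],"turn": 0,"gripper": 0}
    - {"slide": [0,0.012,0],"turn": 0,"gripper": 0}
    - {"slide": [0,0.012,0],"turn": 0,"gripper": 0}

```text
time_s: 15.42
tcp_pos: [0.4512, -0.2209, 0.063]
eef_rot: [-179.7, 0.0, -115.9]
contact_force: [8.8, -11.2, -7.4]
gripper_width: 0.0117
gripper_force: 20.0
```

```bash
python3 -c "
from h import *
pos()"
```

```text
along mm 174.33011545981273 F along -12.837851796373215 F [  8.8 -11.2  -7.4]
```

send_rows:
  moves:
    - {"slide": [0,0.006,0],"turn": 0,"gripper": 0}
    - {"slide": [0,0.012,0],"turn": 0,"gripper": 0}
    - {"slide": [0,0.012,0],"turn": 0,"gripper": 0}
    - {"slide": [0,0.012,0],"turn": 0,"gripper": 0}
    - {"slide": [0,0.012,0],"turn": 0,"gripper": 0}

```text
time_s: 15.83
tcp_pos: [0.4512, -0.2208, 0.063]
eef_rot: [-179.5, 0.0, -115.9]
contact_force: [14.4, -16.7, -15.4]
gripper_width: 0.012
gripper_force: 20.0
```

```bash
python3 -c "
from h import *
pos()"
```

```text
along mm 174.36798117065595 F along -20.284690179817936 F [ 14.4 -16.7 -15.4]
```

The stop is reached at 174.3 mm, against 175 predicted, so the carriage reading is calibrated. Closing now: fast to q≈37, then slowly.

send_rows:
  moves:
    - {"slide": [0,-0.05,0],"turn": 0,"gripper": 0}
    - {"slide": [0,-0.11,0],"turn": 0,"gripper": 0}
    - {"slide": [0,-0.17,0],"turn": 0,"gripper": 0}
    - {"slide": [0,-0.23,0],"turn": 0,"gripper": 0}
    - {"slide": [0,-0.28,0],"turn": 0,"gripper": 0}

```text
time_s: 16.25
tcp_pos: [0.4836, -0.2369, 0.0629]
eef_rot: [179.9, -0.0, -116.0]
contact_force: [-4.9, 5.3, 12.1]
gripper_width: 0.0122
gripper_force: 20.0
```

send_rows:
  moves:
    - {"slide": [0,-0.02,0],"turn": 0,"gripper": 0}
    - {"slide": [0,-0.04,0],"turn": 0,"gripper": 0}
    - {"slide": [0,-0.06,0],"turn": 0,"gripper": 0}
    - {"slide": [0,-0.08,0],"turn": 0,"gripper": 0}
    - {"slide": [0,-0.1,0],"turn": 0,"gripper": 0}

```text
time_s: 16.67
tcp_pos: [0.4966, -0.2433, 0.0629]
eef_rot: [179.9, -0.0, -116.0]
contact_force: [-4.9, 6.2, 12.1]
gripper_width: 0.0122
gripper_force: 20.0
```

```bash
python3 -c "
from h import *
pos()"
```

```text
along mm 123.71416896815028 F along 7.1498430551689784 F [-4.9  6.2 12.1]
```

send_rows:
  moves:
    - {"slide": [0,-0.02,0],"turn": 0,"gripper": 0}
    - {"slide": [0,-0.04,0],"turn": 0,"gripper": 0}
    - {"slide": [0,-0.06,0],"turn": 0,"gripper": 0}
    - {"slide": [0,-0.06,0],"turn": 0,"gripper": 0}
    - {"slide": [0,-0.06,0],"turn": 0,"gripper": 0}

```text
time_s: 17.08
tcp_pos: [0.5049, -0.2473, 0.0629]
eef_rot: [179.9, -0.0, -116.0]
contact_force: [-3.7, 4.2, 11.2]
gripper_width: 0.0116
gripper_force: 20.0
```

Run:
```python
from h import *
pos()
d=cap('wrist'); s=cap('scene')
b=s['img'][130:290,80:290]
o=np.zeros((384,800,3),'uint8'); o[:,:290]=d['img'][:,110:400]; o[:,296:800]=cv2.resize(b,(504,384),interpolation=cv2.INTER_CUBIC)
cv2.imwrite('pics/w6.png',o[:,:,::-1])
```

```text
along mm 114.49641123183306 F along 5.150758917837636 F [-3.7  4.2 11.2]
```

View pics/w6.png

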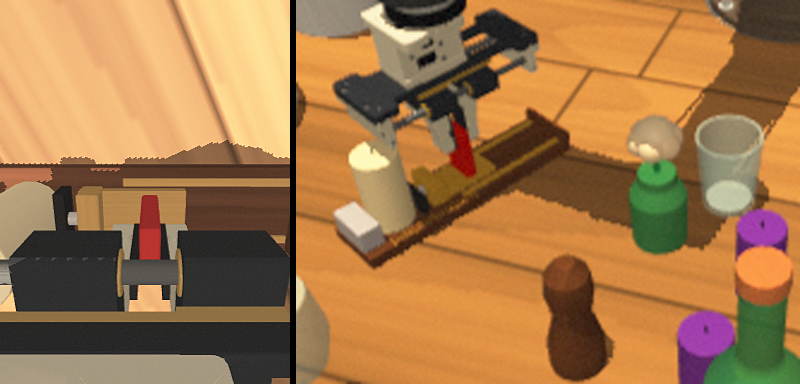

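The pad is visibly pressed in, with the rod at (75,217) shortened. The candle at (390,190) stands upright against the jaw at (357,227). I'll hold there a little longer, then open.

send_rows:
  moves:
    - {"slide": [0,-0.005,0],"turn": 0,"gripper": 0}
    - {"slide": [0,-0.005,0],"turn": 0,"gripper": 0}
    - {"slide": [0,-0.005,0],"turn": 0,"gripper": 0}
    - {"slide": [0,-0.005,0],"turn": 0,"gripper": 0}
    - {"slide": [0,-0.005,0],"turn": 0,"gripper": 0}

```text
time_s: 17.6
tcp_pos: [0.5051, -0.2474, 0.0629]
eef_rot: [179.9, -0.0, -116.0]
contact_force: [-5.9, 4.9, 11.6]
gripper_width: 0.0118
gripper_force: 20.0
```

Run:
```python
from h import *
pos()
```

```text
along mm 114.24640151839515 F along 7.432475460082179 F [-5.9  4.9 11.6]
```

send_rows:
  moves:
    - {"slide": [0,0,0],"turn": 0,"gripper": 0}
    - {"slide": [0,0,0],"turn": 0,"gripper": 0}
    - {"slide": [0,0,0],"turn": 0,"gripper": 0}
    - {"slide": [0,0,0],"turn": 0,"gripper": 0}
    - {"slide": [0,0,0],"turn": 0,"gripper": 0}

```text
time_s: 18.02
tcp_pos: [0.5051, -0.2474, 0.0629]
eef_rot: [179.9, -0.0, -116.0]
contact_force: [-5.2, 5.3, 11.6]
gripper_width: 0.0118
gripper_force: 20.0
```

send_rows:
  moves:
    - {"slide": [0,0.02,0],"turn": 0,"gripper": 0}
    - {"slide": [0,0.06,0],"turn": 0,"gripper": 0}
    - {"slide": [0,0.12,0],"turn": 0,"gripper": 0}
    - {"slide": [0,0.18,0],"turn": 0,"gripper": 0}
    - {"slide": [0,0.24,0],"turn": 0,"gripper": 0}

```text
time_s: 18.43
tcp_pos: [0.4756, -0.2329, 0.063]
eef_rot: [-179.8, 0.0, -116.0]
contact_force: [5.6, -5.0, 0.5]
gripper_width: 0.0118
gripper_force: 20.0
```

send_rows:
  moves:
    - {"slide": [0,0.05,0],"turn": 0,"gripper": 0}
    - {"slide": [0,0.1,0],"turn": 0,"gripper": 0}
    - {"slide": [0,0.14,0],"turn": 0,"gripper": 0}
    - {"slide": [0,0.16,0],"turn": 0,"gripper": 0}
    - {"slide": [0,0.16,0],"turn": 0,"gripper": 0}

```text
time_s: 18.85
tcp_pos: [0.4532, -0.2219, 0.0629]
eef_rot: [-179.9, 0.0, -116.0]
contact_force: [1.4, -1.8, 2.7]
gripper_width: 0.0117
gripper_force: 20.0
```

Run:
```python
from h import *
pos()
```

```text
along mm 172.07643542552808 F along -2.044340059876457 F [ 1.4 -1.8  2.7]
```

send_rows:
  moves:
    - {"slide": [0,0.01,0],"turn": 0,"gripper": 0}
    - {"slide": [0,0.01,0],"turn": 0,"gripper": 0}
    - {"slide": [0,0.01,0],"turn": 0,"gripper": 0.3}
    - {"slide": [0,0.01,0],"turn": 0,"gripper": 0.5}
    - {"slide": [0,0.01,0],"turn": 0,"gripper": 0.6}

```text
time_s: 19.27
tcp_pos: [0.4502, -0.2208, 0.0619]
eef_rot: [179.9, -0.0, -116.0]
contact_force: [0.7, 0.4, -0.1]
gripper_width: 0.0262
gripper_force: 0.0
```

send_rows:
  moves:
    - {"slide": [0,0,0],"turn": 0,"gripper": 0.6}
    - {"slide": [0,0,-0.2],"turn": 0,"gripper": 0.6}
    - {"slide": [0,0,-0.45],"turn": 0,"gripper": 0.6}
    - {"slide": [0,0,-0.7],"turn": 0,"gripper": 0.6}
    - {"slide": [0,0,-0.95],"turn": 0,"gripper": 0.6}

```text
time_s: 19.68
tcp_pos: [0.4503, -0.2209, 0.2063]
eef_rot: [179.9, -0.0, -116.0]
contact_force: [1.2, 0.3, -0.2]
gripper_width: 0.0523
gripper_force: 0.0
```

send_rows:
  moves:
    - {"slide": [0,0,0],"turn": 0.07,"gripper": 1}
    - {"slide": [0,0,0],"turn": 0.15,"gripper": 1}
    - {"slide": [0,0,0],"turn": 0.22,"gripper": 1}
    - {"slide": [0,0,0],"turn": 0.3,"gripper": 1}
    - {"slide": [0,0,0],"turn": 0.37,"gripper": 1}

```text
time_s: 20.1
tcp_pos: [0.4507, -0.2209, 0.2047]
eef_rot: [180.0, -0.0, -149.7]
contact_force: [0.2, -0.2, -0.6]
gripper_width: 0.0802
gripper_force: 0.0
```

send_rows:
  moves:
    - {"slide": [0,0,0],"turn": 0.07,"gripper": 1}
    - {"slide": [0,0,0],"turn": 0.15,"gripper": 1}
    - {"slide": [0,0,0],"turn": 0.22,"gripper": 1}
    - {"slide": [0,0,0],"turn": 0.3,"gripper": 1}
    - {"slide": [0,0,0],"turn": 0.37,"gripper": 1}

```text
time_s: 20.52
tcp_pos: [0.4507, -0.2209, 0.2046]
eef_rot: [180.0, -0.1, 177.0]
contact_force: [-0.6, -0.2, 0.1]
gripper_width: 0.0877
gripper_force: 0.0
```

send_rows:
  moves:
    - {"slide": [0,0,0],"turn": 0.07,"gripper": 1}
    - {"slide": [0,0,0],"turn": 0.15,"gripper": 1}
    - {"slide": [0,0,0],"turn": 0.22,"gripper": 1}
    - {"slide": [0,0,0],"turn": 0.26,"gripper": 1}
    - {"slide": [0,0,0],"turn": 0.26,"gripper": 1}

```text
time_s: 20.93
tcp_pos: [0.4507, -0.2209, 0.2046]
eef_rot: [-180.0, -0.1, 153.8]
contact_force: [-0.2, -0.6, -0.2]
gripper_width: 0.0874
gripper_force: 0.0
```

Run:
```python
from h import *
plan([.5864,-.2865,.2],154); red('wrist'); red('top')
d=cap('wrist'); u=proj(d,(.5864,-.2865,.103)); print(u,optics.look_for('wrist','spare')[:2])
im=d['img'].astype(int); print('px',[im[int(u[1])+k,int(u[0])].tolist() for k in (-30,-15,-8,0,8,15,20,30)],[im[int(u[1]),int(u[0])+k].tolist() for k in (-30,-25,-20,-15,15,20,25,30)])
```

```text
tcp [ 0.4507 -0.2209  0.2046] rot [-1.8000e+02 -5.0000e-02  1.5384e+02] w 0.0874 slide [-1.0046  0.0063  0.0309] turn -0.0018
wrist red [245 169  31  22 550] [260.  178.6] [ 0.4463 -0.2171  0.085 ] [[0.4304, -0.2265], [0.4439, -0.1989], [0.4643, -0.2085], [0.4504, -0.2367]]
top red [343 205   8   5  11] [346.5 207.2] [ 0.4468 -0.2182  0.085 ] [[0.4502, -0.2081], [0.4523, -0.2092], [0.4433, -0.2279], [0.4412, -0.2268]]
[258.80658565 315.45729559] [{'location': [0.545, 0.0848, 0.0013], 'p': 0.61}, {'location': [0.5062, -0.0338, 0.0815], 'p': 0.3}]
px [[159, 138, 104], [255, 255, 246], [254, 253, 228], [113, 90, 51], [25, 25, 27], [26, 28, 25], [33, 32, 31], [30, 32, 30]] [[226, 162, 108], [232, 160, 106], [115, 90, 51], [114, 90, 53], [114, 89, 53], [112, 86, 50], [113, 89, 51], [115, 91, 52]]
```

send_rows:
  moves:
    - {"slide": [-0.15,0,0],"turn": 0,"gripper": 1}
    - {"slide": [-0.4,0,0],"turn": 0,"gripper": 1}
    - {"slide": [-0.65,0,0],"turn": 0,"gripper": 1}
    - {"slide": [-0.88,0,0],"turn": 0,"gripper": 1}
    - {"slide": [-1.0,0,0],"turn": 0,"gripper": 1}

```text
time_s: 21.55
tcp_pos: [0.5887, -0.2883, 0.204]
eef_rot: [-180.0, -0.0, 154.1]
contact_force: [0.0, 0.5, 0.7]
gripper_width: 0.0879
gripper_force: 0.0
```

Run:
```python
from h import *
plan([.5864,-.2865,.068],154)
s=cap('scene'); print([(round(r['p'],2),np.round(r['location'],3)) for r in optics.look_for('scene','spare')[:3]])
d=cap('wrist'); u=proj(d,(.5864,-.2865,.103)); print('exp',u)
im=d['img'].astype(int); m=((im[:,:,2]>60)&(im[:,:,0]-im[:,:,2]<75)).astype('uint8'); m[:140]=0;m[224:]=0;m[:,:210]=0;m[:,320:]=0
n,l,st,c=cv2.connectedComponentsWithStats(m); print([(x.tolist(),y.round().tolist()) for x,y in zip(st[1:],c[1:]) if x[4]>80])
```

```text
tcp [ 0.5887 -0.2883  0.204 ] rot [-1.7997e+02 -1.0000e-02  1.5409e+02] w 0.0879 slide [0.0188 0.0043 0.9067] turn 0.001
[(0.72, array([0.568, 0.104, 0.089])), (0.6, array([ 0.598, -0.276,  0.078])), (0.56, array([0.704, 0.083, 0.089]))]
exp [259.37544705 187.47449279]
[([235, 151, 50, 61, 2429], [260.0, 183.0])]
```

send_rows:
  moves:
    - {"slide": [0.01,0,0.15],"turn": 0,"gripper": 1}
    - {"slide": [0.01,0,0.35],"turn": 0,"gripper": 1}
    - {"slide": [0.01,0,0.55],"turn": 0,"gripper": 1}
    - {"slide": [0.01,0,0.75],"turn": 0,"gripper": 1}
    - {"slide": [0.01,0,0.9],"turn": 0,"gripper": 1}

```text
time_s: 22.12
tcp_pos: [0.5828, -0.2854, 0.0681]
eef_rot: [180.0, -0.1, 154.1]
contact_force: [-0.4, 0.1, 0.2]
gripper_width: 0.0874
gripper_force: 0.0
```

send_rows:
  moves:
    - {"slide": [0,0,0],"turn": 0,"gripper": 1}
    - {"slide": [0,0,0],"turn": 0,"gripper": 0.7}
    - {"slide": [0,0,0],"turn": 0,"gripper": 0.45}
    - {"slide": [0,0,0],"turn": 0,"gripper": 0.45}
    - {"slide": [0,0,0],"turn": 0,"gripper": 0.45}
  newtons: 12

```text
time_s: 22.53
tcp_pos: [0.5857, -0.2864, 0.0721]
eef_rot: [180.0, 0.2, 154.0]
contact_force: [-0.3, 0.2, -0.2]
gripper_width: 0.0663
gripper_force: 0.0
```

send_rows:
  moves:
    - {"slide": [0,0,0],"turn": 0,"gripper": 0.45}
    - {"slide": [0,0,0],"turn": 0,"gripper": 0.45}
    - {"slide": [0,0,0],"turn": 0,"gripper": 0.45}
    - {"slide": [0,0,0],"turn": 0,"gripper": 0.45}
    - {"slide": [0,0,0],"turn": 0,"gripper": 0.45}

```text
time_s: 22.95
tcp_pos: [0.5849, -0.2863, 0.0706]
eef_rot: [180.0, 0.0, 154.0]
contact_force: [-1.3, 0.3, 4.8]
gripper_width: 0.0477
gripper_force: 12.0
```

Run:
```python
from h import *
pos(); s=get_state(); print(s['tcp_pos'],s['gripper_width'],s['gripper_force'])
# holder fit from stubs
d=cap('top'); im=d['img'].astype(int)
b=d['img'][130:225,115:215]; hs=cv2.cvtColor(b,cv2.COLOR_RGB2HSV)
iv=((b[:,:,2]>140)&(b[:,:,0]>190)).astype('uint8'); 
ro=((b[:,:,0]>180)&(b[:,:,1]<150)&(b[:,:,2].astype(int)>80)).astype('uint8')
for nm,m in [('iv',iv),('rose',ro)]:
    n,l,st,c=cv2.connectedComponentsWithStats(m)
    for i in range(1,n):
        if st[i,4]>80: print(nm,st[i,4],(c[i]+[115,130]).round(1),back(d,c[i]+[115,130],.046)[:2].round(4))
dk=(b.max(2)<75).astype('uint8'); n,l,st,c=cv2.connectedComponentsWithStats(dk)
for i in range(1,n):
    if st[i,4]>40: print('dark',st[i],(c[i]+[115,130]).round(1),back(d,c[i]+[115,130],.006)[:2].round(4))
```

```text
along mm 25.473829026117166 F along 1.3464829080164913 F [-1.3  0.3  4.8]
[ 0.58487875 -0.28629539  0.0705567 ] 0.047727470547310566 11.999030113220215
iv 241 [185.6 159.3] [0.5726 0.2105]
iv 236 [151.  167.6] [0.5485 0.3034]
iv 246 [158.6 199.8] [0.4614 0.2798]
```

The candle is gripped. From the stubs, the empty cell lies midway between ivory stubs A(0.573,0.211) and C(0.461,0.280), at about (0.516,0.247). I'll lift and carry it there.

send_rows:
  moves:
    - {"slide": [0,0,-0.1],"turn": 0,"gripper": 0.45}
    - {"slide": [0,0,-0.3],"turn": 0,"gripper": 0.45}
    - {"slide": [0,0,-0.5],"turn": 0,"gripper": 0.45}
    - {"slide": [0,0,-0.72],"turn": 0,"gripper": 0.45}
    - {"slide": [0,0,-0.95],"turn": 0,"gripper": 0.45}

```text
time_s: 23.42
tcp_pos: [0.5838, -0.2858, 0.2127]
eef_rot: [-180.0, -0.1, 154.0]
contact_force: [0.4, -0.4, -0.6]
gripper_width: 0.0479
gripper_force: 12.0
```

send_rows:
  moves:
    - {"slide": [0,0,-0.15],"turn": 0,"gripper": 0.45}
    - {"slide": [0,0,-0.25],"turn": 0,"gripper": 0.45}
    - {"slide": [0,0,-0.32],"turn": 0,"gripper": 0.45}
    - {"slide": [0,0,-0.35],"turn": 0,"gripper": 0.45}
    - {"slide": [0,0,-0.35],"turn": 0,"gripper": 0.45}

```text
time_s: 23.83
tcp_pos: [0.5847, -0.2861, 0.2651]
eef_rot: [180.0, 0.0, 154.0]
contact_force: [0.7, -0.9, -0.9]
gripper_width: 0.0477
gripper_force: 12.0
```

Run:
```python
from h import *
plan([.5155,.247,.26],148)
```

```text
tcp [ 0.5847 -0.2861  0.2651] rot [1.7998e+02 2.0000e-02 1.5400e+02] w 0.0477 slide [1.9726 2.9923 0.0339] turn 0.0667
```

send_rows:
  moves:
    - {"slide": [0.1,0.15,0],"turn": 0,"gripper": 0.45}
    - {"slide": [0.24,0.36,0],"turn": 0,"gripper": 0.45}
    - {"slide": [0.38,0.58,0],"turn": 0,"gripper": 0.45}
    - {"slide": [0.52,0.79,0],"turn": 0,"gripper": 0.45}
    - {"slide": [0.66,1.0,0],"turn": 0,"gripper": 0.45}

```text
time_s: 24.25
tcp_pos: [0.5601, -0.1065, 0.2629]
eef_rot: [-179.9, -0.2, 154.0]
contact_force: [0.4, 0.2, 0.0]
gripper_width: 0.0476
gripper_force: 12.0
```

send_rows:
  moves:
    - {"slide": [0.14,0.21,0],"turn": 0,"gripper": 0.45}
    - {"slide": [0.28,0.42,0],"turn": 0,"gripper": 0.45}
    - {"slide": [0.41,0.62,0],"turn": 0.02,"gripper": 0.45}
    - {"slide": [0.52,0.79,0],"turn": 0.05,"gripper": 0.45}
    - {"slide": [0.6,0.9,0],"turn": 0.067,"gripper": 0.45}

```text
time_s: 24.67
tcp_pos: [0.5385, 0.0553, 0.2632]
eef_rot: [-179.9, -0.1, 147.9]
contact_force: [0.5, -0.5, -1.6]
gripper_width: 0.0479
gripper_force: 12.0
```

send_rows:
  moves:
    - {"slide": [0,0.1,0],"turn": 0,"gripper": 0.45}
    - {"slide": [-0.05,0.3,0],"turn": 0,"gripper": 0.45}
    - {"slide": [-0.1,0.45,0],"turn": 0,"gripper": 0.45}
    - {"slide": [-0.1,0.5,0],"turn": 0,"gripper": 0.45}
    - {"slide": [-0.1,0.5,0],"turn": 0,"gripper": 0.45}

```text
time_s: 25.08
tcp_pos: [0.5928, 0.1094, 0.2624]
eef_rot: [-179.8, -0.1, 148.0]
contact_force: [-0.4, 0.4, -0.5]
gripper_width: 0.0481
gripper_force: 12.0
```

Run:
```python
from h import *
plan([.5155,.247,.26],148)
d=cap('wrist'); np.savez('w7.npz',**{k:d[k] for k in ('img','intrinsics','origin','R')})
u=proj(d,(.5155,.247,.006)); print(u,proj(d,(.5726,.2105,.046)),proj(d,(.4614,.2798,.046)))
x0=int(max(0,u[0]-95)); y0=int(max(0,u[1]-110)); c=d['img'][y0:y0+190,x0:x0+210]; print(x0,y0,c.shape)
o=cv2.resize(c,None,fx=3.1,fy=3.1,interpolation=cv2.INTER_CUBIC); cv2.imwrite('pics/w7.png',o[:,:,::-1])
```

```text
tcp [0.5928 0.1094 0.2624] rot [-1.7983e+02 -1.1000e-01  1.4803e+02] w 0.0481 slide [0.9228 0.5051 0.0162] turn 0.0004
[314.79280818  58.94209964] [316.98037984 111.25652282] [323.80196792  -6.09648883]
219 0 (190, 210, 3)
```

View pics/w7.png

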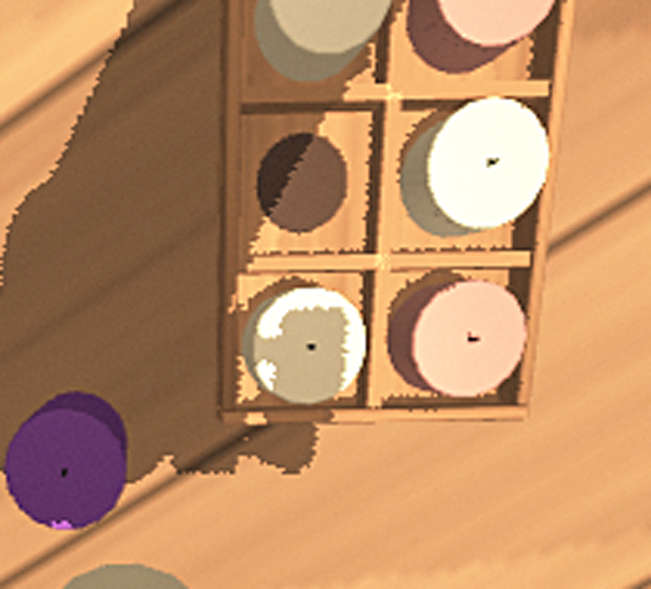

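The enlarged wrist view shows the empty cell with its wax mark at (302,182). Its walls run from x≈242 to 370 and y≈112 to 253, and it is enclosed by ivory stubs above and below.

Run:
```python
from h import *
d=dict(np.load('w7.npz'))
q=lambda x,y:(x/3.1+219,y/3.1)
print('mark',back(d,q(302,182),.006))
for z in (.03,): print('top rim',back(d,q(306,182),z))
for n,p in [('outer BL',(220,418)),('outer BR',(527,418))]: print(n,back(d,q(*p),.03))
for p in [(382,258),(390,95)]: print('divider cross',back(d,q(*p),.03))
print(np.round(d['origin'],3))
```

```text
mark [0.51641863 0.24901939 0.006     ]
top rim [0.51785328 0.24482559 0.03      ]
outer BL [0.5824964  0.16619553 0.03      ]
outer BR [0.65504633 0.282579   0.03      ]
divider cross [0.56088696 0.25810731 0.03      ]
divider cross [0.50751825 0.28886502 0.03      ]
[0.526 0.152 0.421]
```

send_rows:
  moves:
    - {"slide": [0.18,0.1,0],"turn": 0,"gripper": 0.45}
    - {"slide": [0.4,0.22,0],"turn": 0,"gripper": 0.45}
    - {"slide": [0.62,0.34,0],"turn": 0,"gripper": 0.45}
    - {"slide": [0.82,0.45,0],"turn": 0,"gripper": 0.45}
    - {"slide": [0.93,0.51,0],"turn": 0,"gripper": 0.45}

```text
time_s: 25.55
tcp_pos: [0.5125, 0.2485, 0.2646]
eef_rot: [-180.0, -0.0, 148.0]
contact_force: [0.8, -0.1, -1.6]
gripper_width: 0.048
gripper_force: 12.0
```

send_rows:
  moves:
    - {"slide": [0,0,0.1],"turn": 0,"gripper": 0.45}
    - {"slide": [0,0,0.3],"turn": 0,"gripper": 0.45}
    - {"slide": [0,0,0.5],"turn": 0,"gripper": 0.45}
    - {"slide": [0,0,0.7],"turn": 0,"gripper": 0.45}
    - {"slide": [0,0,0.8],"turn": 0,"gripper": 0.45}

```text
time_s: 25.97
tcp_pos: [0.5123, 0.245, 0.1411]
eef_rot: [-179.7, -0.1, 147.9]
contact_force: [-0.3, -0.3, -1.5]
gripper_width: 0.0476
gripper_force: 12.0
```

send_rows:
  moves:
    - {"slide": [0,0,0],"turn": 0,"gripper": 0.45}
    - {"slide": [0,0,0],"turn": 0,"gripper": 0.45}
    - {"slide": [0,0,0],"turn": 0,"gripper": 0.45}
    - {"slide": [0,0,0],"turn": 0,"gripper": 0.45}
    - {"slide": [0,0,0],"turn": 0,"gripper": 0.45}

```text
time_s: 26.38
tcp_pos: [0.5151, 0.2477, 0.1465]
eef_rot: [179.9, 0.0, 148.0]
contact_force: [0.2, -0.2, -0.5]
gripper_width: 0.0478
gripper_force: 12.0
```

Run:
```python
from h import *
plan([.5152,.2483,.0625],148); print(get_state()['contact_force'])
```

```text
tcp [0.5151 0.2477 0.1465] rot [1.7986e+02 4.0000e-02 1.4797e+02] w 0.0478 slide [0.0016 0.004  0.5598] turn -0.0003
[ 0.23491239 -0.18467079 -0.54950522]
```

send_rows:
  moves:
    - {"slide": [0,0,0.1],"turn": 0,"gripper": 0.45}
    - {"slide": [0,0,0.2],"turn": 0,"gripper": 0.45}
    - {"slide": [0,0,0.3],"turn": 0,"gripper": 0.45}
    - {"slide": [0,0,0.38],"turn": 0,"gripper": 0.45}
    - {"slide": [0,0,0.45],"turn": 0,"gripper": 0.45}

```text
time_s: 26.8
tcp_pos: [0.5147, 0.2475, 0.0774]
eef_rot: [179.9, 0.0, 148.0]
contact_force: [-0.0, -0.2, -0.9]
gripper_width: 0.0477
gripper_force: 12.0
```

send_rows:
  moves:
    - {"slide": [0,0,0.03],"turn": 0,"gripper": 0.45}
    - {"slide": [0,0,0.06],"turn": 0,"gripper": 0.45}
    - {"slide": [0,0,0.06],"turn": 0,"gripper": 0.45}
    - {"slide": [0,0,0.06],"turn": 0,"gripper": 0.45}
    - {"slide": [0,0,0.06],"turn": 0,"gripper": 0.45}

```text
time_s: 27.22
tcp_pos: [0.5149, 0.2476, 0.0692]
eef_rot: [179.9, 0.0, 148.0]
contact_force: [-0.6, 0.4, -1.2]
gripper_width: 0.0475
gripper_force: 12.0
```

Run:
```python
from h import *
plan([.5152,.2483,.0615],148); print(get_state()['contact_force'])
```

```text
tcp [0.5149 0.2476 0.0692] rot [1.7994e+02 2.0000e-02 1.4798e+02] w 0.0475 slide [0.0005 0.005  0.0511] turn -0.0002
[-0.62496329  0.39581022 -1.23375154]
```

send_rows:
  moves:
    - {"slide": [0,0,0.02],"turn": 0,"gripper": 0.45}
    - {"slide": [0,0,0.035],"turn": 0,"gripper": 0.45}
    - {"slide": [0,0,0.05],"turn": 0,"gripper": 0.45}
    - {"slide": [0,0,0.05],"turn": 0,"gripper": 0.45}
    - {"slide": [0,0,0.05],"turn": 0,"gripper": 0.45}

```text
time_s: 27.63
tcp_pos: [0.5145, 0.2472, 0.0612]
eef_rot: [180.0, 0.0, 148.0]
contact_force: [-0.9, -0.8, 2.9]
gripper_width: 0.0479
gripper_force: 12.0
```

send_rows:
  moves:
    - {"slide": [0,0,0],"turn": 0,"gripper": 0.5}
    - {"slide": [0,0,0],"turn": 0,"gripper": 0.6}
    - {"slide": [0,0,0],"turn": 0,"gripper": 0.8}
    - {"slide": [0,0,0],"turn": 0,"gripper": 0.9}
    - {"slide": [0,0,0],"turn": 0,"gripper": 0.9}

```text
time_s: 28.05
tcp_pos: [0.5144, 0.2473, 0.0608]
eef_rot: [-180.0, -0.0, 148.0]
contact_force: [-0.1, -0.2, -0.7]
gripper_width: 0.0671
gripper_force: 0.0
```

send_rows:
  moves:
    - {"slide": [0,0,-0.1],"turn": 0,"gripper": 0.9}
    - {"slide": [0,0,-0.3],"turn": 0,"gripper": 0.9}
    - {"slide": [0,0,-0.55],"turn": 0,"gripper": 0.9}
    - {"slide": [0,0,-0.8],"turn": 0,"gripper": 0.9}
    - {"slide": [0,0,-1.0],"turn": 0,"gripper": 0.9}

```text
time_s: 28.47
tcp_pos: [0.5148, 0.2474, 0.2138]
eef_rot: [179.9, 0.1, 148.0]
contact_force: [0.1, -0.6, -0.4]
gripper_width: 0.0786
gripper_force: 0.0
```

send_rows:
  moves:
    - {"slide": [0,-0.2,0],"turn": 0,"gripper": 0.9}
    - {"slide": [0,-0.4,0],"turn": 0,"gripper": 0.9}
    - {"slide": [0,-0.6,0],"turn": 0,"gripper": 0.9}
    - {"slide": [0,-0.7,0],"turn": 0,"gripper": 0.9}
    - {"slide": [0,-0.7,0],"turn": 0,"gripper": 0.9}

```text
time_s: 28.88
tcp_pos: [0.4571, 0.1561, 0.2114]
eef_rot: [180.0, -0.0, 147.9]
contact_force: [-1.4, 0.0, 0.5]
gripper_width: 0.0793
gripper_force: 0.0
```

Run:
```python
from h import *
print(get_state()['tcp_pos'])
d=cap('wrist'); s=cap('scene'); t=cap('top')
for c in ['wrist','scene','top']:
  for n in ['spare','stub0','vase','mill','tumbler','tab_top']:
    print(c,n,[(round(r['p'],2),np.round(r['location'],3).tolist()) for r in optics.look_for(c,n)[:5]])
a=d['img'].astype(int); u=proj(d,(.5165,.2475,.094)); print('exp wrist',u)
m=((a[:,:,2]>80)&(a[:,:,0]-a[:,:,2]<75)).astype('uint8'); n,l,st,c=cv2.connectedComponentsWithStats(m); print([(x.tolist(),y.round().tolist()) for x,y in zip(st[1:],c[1:]) if x[4]>150])
cv2.imwrite('pics/end.png',d['img'][:,:,::-1]); red('top')
```

```text
[0.45705945 0.15610331 0.21142311]
wrist spare [(0.85, [0.67, 0.097, 0.013]), (0.77, [0.543, 0.113, 0.053]), (0.59, [0.503, 0.247, 0.094])]
wrist stub0 [(0.85, [0.461, 0.278, 0.045]), (0.83, [0.542, 0.298, 0.045]), (0.72, [0.558, 0.219, 0.047]), (0.71, [0.593, 0.274, 0.044]), (0.63, [0.488, 0.331, 0.045])]
wrist vase [(0.87, [0.525, 0.007, 0.088])]
wrist mill []
wrist tumbler [(0.9, [0.433, 0.017, 0.058])]
wrist tab_top []
scene spare [(0.87, [0.533, 0.249, 0.075]), (0.73, [0.706, 0.087, 0.09]), (0.53, [0.568, 0.105, 0.088])]
scene stub0 [(0.9, [0.62, 0.27, 0.048]), (0.89, [0.58, 0.211, 0.048]), (0.8, [0.476, 0.284, 0.046]), (0.67, [0.56, 0.303, 0.046])]
scene vase [(0.7, [0.532, -0.014, 0.079])]
scene mill [(0.67, [0.702, -0.033, 0.068]), (0.18, [0.466, -0.224, 0.032])]
scene tumbler [(0.62, [0.464, 0.04, 0.067])]
scene tab_top [(0.93, [0.466, -0.228, 0.037])]
top spare [(0.81, [0.555, 0.102, 0.088]), (0.81, [0.684, 0.088, 0.088]), (0.32, [0.57, 0.211, 0.026])]
top stub0 [(0.4, [0.505, -0.014, 0.141])]
top vase [(0.73, [0.504, -0.017, 0.143]), (0.16, [0.571, 0.212, 0.03])]
top mill 
[... 159 characters left out ...]
0.507, -0.016, 0.142]), (0.58, [0.472, -0.227, 0.036]), (0.49, [0.673, -0.034, 0.107])]
exp wrist [363.90333288 186.09141195]
[([327, 99, 49, 43, 1639], [351.0, 119.0]), ([321, 149, 105, 110, 5707], [365.0, 192.0]), ([126, 181, 75, 78, 3754], [164.0, 219.0]), ([0, 226, 38, 32, 702], [15.0, 238.0]), ([482, 226, 30, 27, 506], [499.0, 236.0]), ([0, 277, 16, 44, 356], [5.0, 303.0]), ([144, 285, 36, 37, 961], [160.0, 303.0]), ([249, 285, 35, 9, 234], [266.0, 288.0]), ([349, 285, 27, 26, 596], [362.0, 297.0]), ([19, 355, 325, 29, 8697], [187.0, 370.0])]
top red [340 202  13   8  60] [346.3 205.8] [ 0.4505 -0.2178  0.085 ] [[0.4506, -0.1993], [0.4633, -0.2055], [0.4491, -0.2346], [0.4365, -0.2284]]
```

```bash
python3 -c "
from h import *
print(order.close_job())"
```

```text
the job is handed in; nothing more can be done
None
```

I handed the job in at about 29 s: by my measurements the spare was gauged (pad in about 8 mm), the carriage is back within about 3 mm of its stop, and the spare stands upright in the empty holder cell with the other objects where they began; no verdict came back.

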